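# Isolate the shaker and drag out its dropped nut

## Task

A clamp nut has dropped under the clear platform of the bench shaker. First swing the isolator's handle to off so that the padlock hole in its end lines up with the hole in the fixed hasp tab and a shackle could pass; only then reach under the platform with the flat probe and drag the nut out until it lies fully in the open on the bench in front of the platform. Do not touch the nut with the gripper, lay the probe down flat on the bench clear of the nut and out from under the platform, leave the isolator off with its holes in line, and leave the tip box, bottle and padlock where they are.

Things in the scene. Friction and masses are not known exactly. Their poses are not given: they have to be found in the camera images.
- isolator: Grey isolator box fixed to the bench, 120 x 120 x 68 mm high; a steel hasp tab (26 mm wide, top at z = 73 mm) sticks out at the top of its -x side. Origin: on the bench under the handle's vertical pivot, the box's middle; z up. It and the shaker may swap sides of the bench.
- handle (a joint): Isolator handle: dark steel bar 22 mm wide, z 76 to 82 mm, swinging level about the vertical pivot. 0 rad = off: it points along the isolator's -x, holes in line. It grows as the bar swings to the isolator's +y (1.57, on; clockwise from above). Range -0.35 to 1.75, no stop or click at off: it can swing past. Friction of 0.25 N m (3.5 N at the grip) holds it where it is left.
- handle_grip (a point): Point inside the upright round black grip on the handle bar: grip 22 mm in diameter, from z = 82 to 130 mm, 72 mm from the pivot axis, fixed to the bar. The point lies on its axis at z = 112 mm.
- handle_hole (a point): Centre of the 10 mm padlock hole through the end of the handle bar (end plate 32 x 26 mm), at its underside, 105 mm from the pivot axis, z = 76 mm.
- hasp_hole (a point): Centre of the 10 mm hole in the fixed hasp tab, at the tab's top, 105 mm from the pivot along the isolator's -x, z = 73 mm.
- shaker: White bench shaker, fixed. Origin: on the bench under the middle of the front edge of its clear platform; +x goes in under it, z up. Platform: x 0 to 120, y -100 to 100, underside 55, top 61 mm above the bench. Closed by skirts at y = +-94 to +-100 and at the back by the drive housing (x 120 to 260, 85 mm high, tubes on top to 119); only the front is open.
- nut: Plain flat round dark steel nut lying on the bench under the platform, 28 mm in diameter, 10 mm thick, 10 mm hole, 42 g. Origin: centre of its underside.
- probe: Loose flat drag probe, 0.12 kg. Origin: middle of the underside of its upright black grip block (50 mm along x, 14 in y, 40 high; pinch across y). A steel strip (16 wide, z 16 to 19 mm) runs along +x to a down-turned lip, 50 wide, x 140 to 144, z 0 to 19, with a side wing at each end turned 10 mm back (44 mm free between wings). Lip and block stand on the bench.
- probe_tip (a point): Middle of the lower edge of the lip's inner face, 140 mm from the probe's origin along its x, at bench height when the probe lies flat.
- tip_box: White box of pipette tips, 85 x 120 x 63 mm high, loose; bystander. Origin: centre of its underside.
- bottle: Amber bottle, 60 mm in diameter, 130 mm high, loose; bystander. Origin: centre of its underside.
- padlock: Brass padlock lying flat, body 40 x 36 x 18 mm with a steel shackle 30 mm long along its +x, loose; bystander, not used here. Origin: centre of the body's underside.
Not all that is in view belongs to the job. There is more than one size of the probe; the one meant has the size given above. Of the things that look like the isolator, the larger one is meant.

How it is judged (in metres and radians):
On the way, in this order (a step that is already met when the one before it is completed fails the run):
1. the handle is off, at rest, with its hole over the hasp hole (within 4 mm), the nut still under the platform (horizontal distance between handle_hole and hasp_hole below 0.004 m and velocity of joint handle between -0.05 and 0.05 rad/s and x of nut in the frame of shaker above 0 m), for 0.3 s.
2. the probe's lip is under the platform (x of probe_tip in the frame of shaker above 0.02 m and y of probe_tip in the frame of shaker between -0.1 and 0.1 m and height (world z) of probe_tip below 0.05 m), for 0.1 s.
3. the nut is fully out in front of the platform, on the bench (x of nut in the frame of shaker below -0.015 m and height (world z) of nut below 0.02 m), for 0.1 s.
At the end, for the whole second after the job is handed in: Handle hole over hasp hole within 4 mm; nut at rest on the bench, wholly out, its centre 15 to 200 mm before the platform's front edge and within 130 mm of its middle; probe flat (7 degrees) and at rest on the bench, lip out from under the platform, the nut not under or against it (horizontal distance between handle_hole and hasp_hole below 0.004 m and x of nut in the frame of shaker between -0.2 and -0.015 m and y of nut in the frame of shaker between -0.13 and 0.13 m and height (world z) of each of nut, probe below 0.008 m and linear speed of each of nut, probe below 0.02 m/s and (x of probe_tip in the frame of shaker below -0.004 m or y of probe_tip in the frame of shaker above 0.125 m or y of probe_tip in the frame of shaker below -0.125 m) and height (world z) of probe above -0.008 m and angle between probe's own z axis and vertical below 0.12 rad and (y of nut in the frame of probe above 0.022 m or y of nut in the frame of probe below -0.022 m or x of nut in the frame of probe above 0.158 m or x of nut in the frame of probe below -0.039 m)); the robot touches nothing.
It fails at once if the probe goes under the platform while the isolator is not off (holes more than 8 mm apart) (x of probe_tip in the frame of shaker above 0.01 m and y of probe_tip in the frame of shaker between -0.1 and 0.1 m and height (world z) of probe_tip below 0.055 m and horizontal distance between handle_hole and hasp_hole above 0.008 m).
It fails at once if the gripper touches the nut (contact force between any of the fingers, the arm and nut above 0.5 N).
It fails at once if the tip box, the bottle or the padlock is moved by more than 20 mm (distance of any of tip_box, bottle, padlock from where it was at the start of the episode above 0.02 m).
It also fails if it takes over 66 s, if anything falls off the work surface, if the arm or the gripper's body presses on something with over 40 N, if the wrist force passes 120 N, or if a joint passes its speed limit or range.

## Robot

A 6-joint arm with a two-finger parallel gripper is mounted at the origin on the work surface. World frame = base frame: x ahead of the robot, y to its left, z up, the work surface at z = 0. Lengths are in mm, angles in rad, forces in N, time in s.
With the tool pointing down it reaches from about 350 to 975 mm from the base axis. Payload 7.1 kg.
Tool frame: the origin (TCP) lies at the very end of the fingers, on their centre line; the grasp point (between the pads) lies 19 mm behind it (bot.grasp_offset is the distance from the TCP to the grasp point, in mm); z points along the fingers, y is the line along which they close (so a half turn about z gives the same grasp; the last joint's range is limited). The gripper opens to 88 mm and grips with 3 to 60 N. Pads are 20 mm wide; open, the fingers measure 115 mm over their backs; the gripper's body (75 mm by 178 mm) begins 61 mm behind the grasp point.
Start: joints at [1.259, 0.423, 1.63, -0, 1.089, -0.019], TCP at [180.364, 598.392, 183.175] pointing down, gripper open.
Joint ranges: [-3, 3], [-0.9, 2.11], [0.09, 2.58], [-1.31, 4.45], [0.11, 2.69], [-2.54, 2.54]. Speed limits (rad/s): [2.39, 2.39, 3.01, 3.14, 3.14, 3.14].

## Interface

Orientations are given as [roll, pitch, yaw] about the fixed x, y, z axes, in that order (R = Rz(yaw) Ry(pitch) Rx(roll)).
In Python, from bench import bot, vision gives the robot as it stands.
- The arm moves only by the tool jog_arm, never from a script. Its argument "deltas" is text: rows parted by semicolons, each of 6 numbers parted by spaces: the shift along the tool's x, y, z in mm, then the turn, a rotation vector about the tool's x, y, z in degrees. In form: tx ty tz rx ry rz; .... A call has 1 to 10 rows; each row is the pose to reach, as a shift and turn from the pose commanded when the call began, along the tool's axes at that moment; what a row does not reach only later rows make up. A row lasts 1/8 s, in which the tool goes at most 62.5 mm and 10.7 degrees, less where a joint would pass 70% of its speed; a pose out of reach is approached as far as the arm can. A call with a gripper value outside its range is refused whole. "gripper" is the opening, from -1 (shut) to 1 (fully open), set as the call begins (left out, the last holds). The fingers move at their own pace and stop on an object; the grip force is fixed at half the most. Time passes only in rows, so rows that repeat a pose let the fingers close. It gives the time, the measured TCP pose, the force, the opening and the grip force at its end, in the units of the state.
- bot.read_state(): the state, without advancing time (a new reading comes with each control period).
- vision.get_image(name): name is "scene" or "top"; returns a dict with "image" (480x640x3 uint8, blue, green, red), "intrinsics" (3x3 intrinsics, pixels), "k1" (the pictures are not rectified: a ray, as slopes to the right and down, at radius r is drawn at 1 + k1 r^2 times it, then the intrinsics apply), "position" and "rotation" of the camera in the world. Camera axes: x right, y down, z forward; pixel columns grow to the right and rows downward; lengths in mm; the calibration is good to about 2 mm. A picture is of the moment at which its call begins. There is no depth.
- bot.hand_in(): hands the job in; it is judged then, once.
Trained networks look in the newest picture that a camera, given by its name, has taken for a name from the list of things; names that differ only in an ending like _2 or _b are one class to them, and where a whole thing is asked for, a point or a joint stands for the part that bears it (a point fixed in the world has none). Each returns a list of dicts, best first, with "p" (0 to 1); they miss things now and then, are a little off and sometimes report something else, mostly with a low value. They report only what shows in the picture. A call takes as long as a camera call. They do not tell look-alikes from the thing itself.
- vision.masks_of(name, camera): "region" (480x640 bool, what is visible of it) and "centre" ([column, row] in pixels, amid what is visible of it).
The state is a dict: "time": time; "qpos": joint angles; "joint_velocities": joint speeds; "joint_efforts": joint torques, N m; "position": TCP position; "tcp_rot": TCP orientation; "ft_force": force on the tool from outside, world axes, zero at the start; "ft_torque": the same for the moment, N m; "grip_width": finger opening in mm; "grasp_force": force on a finger pad.
Only numpy, scipy, OpenCV 4.12 (cv2) and the standard library are available. Lean on these libraries where they do the work, as an engineer would, in place of code of your own. Each camera call takes 0.05 s, during which the arm holds its last target. There are 200 camera calls.

## Working session

There is one attempt and no reset: what is moved stays moved. The work goes in short steps, Python scripts to look and compute and a tool call to move; the robot and the scene stay as the last step left them, time stands still between calls to the robot, and variables do not carry over. Pictures are saved under pics/ and viewed, at most 10 in all, crops included, and the job is handed in when it is done.

Besides the shell and the picture viewer there is one more tool, called after "Request:" by a JSON object that holds its "fn" and its "kwargs", one argument or row to a line. jog_arm: Moves the arm, as the interface text tells. Its arguments: {"type":"object","properties":{"deltas":{"type":"string"},"gripper":{"type":"number"}},"required":["deltas"]}

```bash
mkdir -p pics; ls
cat > h.py <<'E'
import numpy as np, cv2
from bench import bot, vision
def ray(im,uv):
    K=np.array(im["intrinsics"]);k1=im["k1"]
    d=(np.linalg.inv(K)@np.array([uv[0],uv[1],1.]))[:2]
    s=d.copy()
    for _ in range(20): s=d/(1+k1*(s@s))
    return np.array(im["position"],float),np.array(im["rotation"])@np.array([s[0],s[1],1])
def at(im,uv,z):
    p,d=ray(im,uv); return p+d*(z-p[2])/d[2]
def proj(im,P):
    c=np.array(im["rotation"]).T@(np.array(P,float)-np.array(im["position"]))
    s=c[:2]/c[2]; s=s*(1+im["k1"]*(s@s)); return (np.array(im["intrinsics"])@np.array([s[0],s[1],1]))[:2]
def tri(a,ua,b,ub):
    p,d=ray(a,ua);q,e=ray(b,ub)
    t=np.linalg.lstsq(np.c_[d,-e],q-p,rcond=None)[0]
    A=p+t[0]*d;B=q+t[1]*e; return (A+B)/2,np.linalg.norm(A-B)
E
python3 - <<'E'
from h import *
for n in("scene","top"):
    im=vision.get_image(n); cv2.imwrite(f"pics/{n}0.png",im["image"])
    print(n,np.round(im["position"]),np.round(im["rotation"],3).tolist(),np.round(im["intrinsics"],1).tolist(),im["k1"])
    for o in "isolator handle handle_grip handle_hole hasp_hole shaker nut probe probe_tip tip_box bottle padlock".split():
        try:
            for m in vision.masks_of(o,n)[:4]:
                ys,xs=np.where(m["region"]); c=m["centre"]
                print(o,round(m["p"],2),np.round(c),[xs.min(),xs.max(),ys.min(),ys.max()],len(xs),np.round(at(im,c,0)[:2]))
        except Exception as e: print(o,e)
E
```

```text
pics
scene [ 950. -707.  924.] [-2.358, 0.015, 0.559] [[519.6, 0.0, 323.2], [0.0, 519.6, 239.1], [0.0, 0.0, 1.0]] -0.08696383112129658
isolator invalid index to scalar variable.
handle invalid index to scalar variable.
handle_grip invalid index to scalar variable.
handle_hole invalid index to scalar variable.
hasp_hole invalid index to scalar variable.
shaker invalid index to scalar variable.
nut invalid index to scalar variable.
probe invalid index to scalar variable.
probe_tip invalid index to scalar variable.
tip_box invalid index to scalar variable.
bottle invalid index to scalar variable.
padlock invalid index to scalar variable.
top [ 349.   16. 1358.] [-3.047, 0.001, -1.55] [[576.4, 0.0, 322.2], [0.0, 576.4, 237.3], [0.0, 0.0, 1.0]] -0.06268844998727229
isolator invalid index to scalar variable.
handle invalid index to scalar variable.
handle_grip invalid index to scalar variable.
handle_hole invalid index to scalar variable.
hasp_hole invalid index to scalar variable.
shaker invalid index to scalar variable.
probe invalid index to scalar variable.
probe_tip invalid index to scalar variable.
tip_box invalid index to scalar variable.
bottle invalid index to scalar variable.
padlock invalid index to scalar variable.
```

```bash
sed -i 's/np.array(im\["rotation"\])/rot(im)/g; s/^from bench/from scipy.spatial.transform import Rotation\nfrom bench/' h.py
cat >> h.py <<'E'
def rot(im): return Rotation.from_euler('xyz',im["rotation"]).as_matrix()
E
python3 - <<'E'
from h import *
for n in("scene","top"):
    im=vision.get_image(n)
    for o in "isolator handle handle_grip shaker nut probe tip_box bottle padlock".split():
            for m in vision.masks_of(o,n)[:4]:
                ys,xs=np.where(m["region"]); c=m["centre"]
                print(o,round(m["p"],2),np.round(c),[xs.min(),xs.max(),ys.min(),ys.max()],len(xs),np.round(at(im,c,0)[:2]))
E
```

```text
isolator 0.81 [450. 260.] [np.int64(419), np.int64(476), np.int64(236), np.int64(283)] 1731 [749. 165.]
handle 0.68 [404. 186.] [np.int64(392), np.int64(410), np.int64(165), np.int64(205)] 392 [532. 362.]
handle 0.64 [187. 399.] [np.int64(167), np.int64(206), np.int64(370), np.int64(424)] 1563 [ 456. -444.]
handle 0.55 [439. 245.] [np.int64(419), np.int64(461), np.int64(235), np.int64(256)] 341 [707. 196.]
handle_grip 0.88 [402. 187.] [np.int64(392), np.int64(409), np.int64(166), np.int64(205)] 405 [531. 354.]
shaker 0.88 [359. 361.] [np.int64(273), np.int64(440), np.int64(296), np.int64(440)] 14909 [ 699. -194.]
nut 0.52 [402. 211.] [np.int64(355), np.int64(428), np.int64(166), np.int64(242)] 2946 [572. 264.]
probe 0.91 [329. 263.] [np.int64(301), np.int64(367), np.int64(243), np.int64(289)] 706 [505.   6.]
probe 0.67 [290. 160.] [np.int64(263), np.int64(345), np.int64(144), np.int64(177)] 990 [193. 296.]
probe 0.63 [266. 266.] [np.int64(232), np.int64(288), np.int64(260), np.int64(275)] 405 [381. -81.]
probe 0.51 [425. 166.] [np.int64(405), np.int64(442), np.int64(147), np.int64(19
[... 1163 characters left out ...]
57 [214. 192.] [np.int64(185), np.int64(244), np.int64(181), np.int64(206)] 709 [581. 280.]
probe 0.98 [198. 338.] [np.int64(155), np.int64(244), np.int64(295), np.int64(371)] 1271 [236. 305.]
probe 0.68 [333. 215.] [np.int64(326), np.int64(345), np.int64(185), np.int64(257)] 477 [532.  -6.]
probe 0.6 [372. 286.] [np.int64(356), np.int64(392), np.int64(257), np.int64(309)] 339 [ 366. -101.]
tip_box 0.7 [149. 201.] [np.int64(122), np.int64(179), np.int64(180), np.int64(222)] 2262 [557. 437.]
bottle 0.69 [528. 240.] [np.int64(513), np.int64(548), np.int64(226), np.int64(253)] 777 [ 483. -470.]
padlock 0.54 [326. 132.] [np.int64(320), np.int64(336), np.int64(115), np.int64(143)] 343 [734.  17.]
```

View pics/scene0.png

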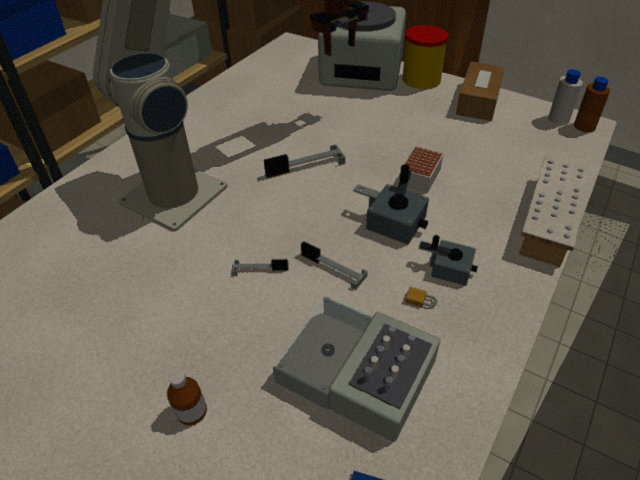

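View pics/top0.png

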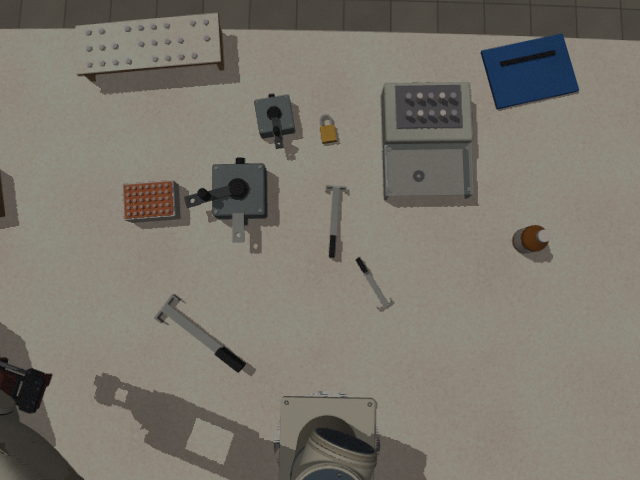

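Run:
```python
import cv2,numpy as np
t=cv2.imread("pics/top0.png");s=cv2.imread("pics/scene0.png")
def c(i,x,y,w,h,k):return cv2.resize(i[y:y+h,x:x+w],None,fx=k,fy=k,interpolation=cv2.INTER_CUBIC)
a=c(t,180,155,100,100,4);b=c(s,350,160,100,100,4)
p=c(t,300,180,100,50,4);q=c(t,380,140,100,50,4)
p=c(t,310,180,50,85,4)[:200*1];
lo=np.hstack([c(t,320,180,40,80,2.5),c(s,290,235,80,80,2.5),c(t,380,130,100,80,2.5),c(s,270,290,100,80,2.5)])
print(lo.shape)
lo=cv2.resize(lo,(800,200))
cv2.imwrite("pics/m1.png",np.vstack([np.hstack([a,b]),lo]))
```

```text
(200, 800, 3)
```

View pics/m1.png

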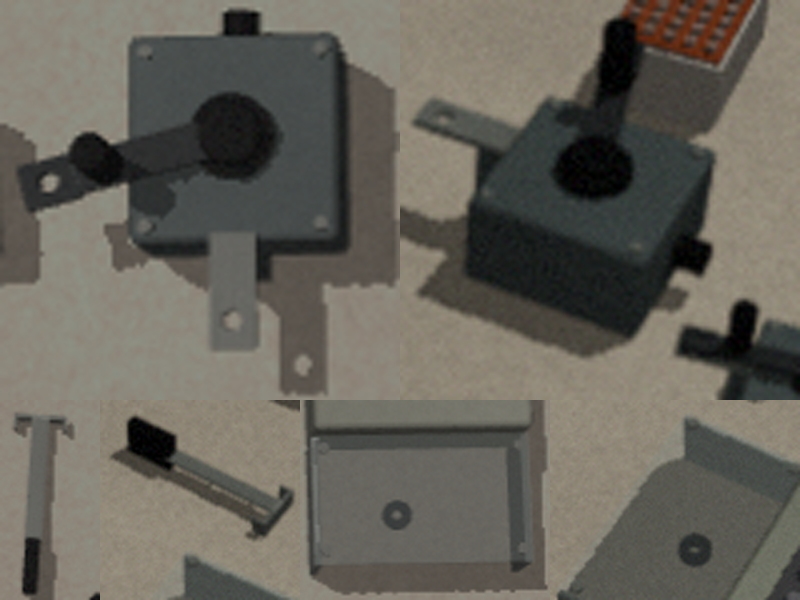

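Run:
```python
from h import *
t=vision.get_image("top");s=vision.get_image("scene")
o=.35
T=lambda x,y:(180+x/4-o,155+y/4-o); S=lambda x,y:(350+(x-400)/4-o,160+y/4-o)
r=lambda v:np.round(v,1)
print("hasp",r(at(t,T(232,318),73)),[r(a) for a in tri(t,T(232,318),s,S(445,120))])
print("pivot",[r(at(t,T(*p),68)) for p in((145,50),(322,48),(322,222),(145,226))])
print("disc",[r(a) for a in tri(t,T(235,134),s,S(594,168))])
print("hhole",r(at(t,T(49,183),82)))
print("grip",r(at(t,T(84,144),130)),r(at(s,S(622,26),130)))
L=lambda x,y:(380+(x-300)/2.5-.3,130+(y-400)/2.5-.3)
print("nut",r(at(t,L(397,514),10)),[r(a) for a in tri(t,L(397,514),s,(270+145/2.5-.3,290+149/2.5-.3))])
print("plat front",r(at(t,L(314,566),61)),r(at(t,L(529,566),61)),"back",r(at(t,L(316,437),61)),r(at(t,L(528,437),61)))
P=lambda x,y:(320+x/2.5-.3,180+(y-400)/2.5-.3)
print("lip",r(at(t,P(43,420),19)),"blk",r(at(t,P(31,592),40)),r(at(t,P(33,539),40)))
# edge fits by masks/min area
for m in vision.masks_of("probe","top"):
    ys,xs=np.where(m["region"]); print(r(m["centre"]),cv2.minAreaRect(np.c_[xs,ys].astype(np.float32)))
```

```text
hasp [474.5 209.4  73. ] [array([475.4, 210.4,  68.4]), np.float64(1.3)]
pivot [array([627.5, 265.5,  68. ]), array([630.6, 164.3,  68. ]), array([530.5, 161.1,  68. ]), array([526.2, 261.4,  68. ])]
disc [array([579.8, 211.9,  73.4]), np.float64(2.0)]
hhole [547.6 313.9  82. ]
grip [561.8 284.5 130. ] [560.3 282.8 130. ]
nut [ 630.3 -206.3   10. ] [array([ 631.7, -206.6,    5.8]), np.float64(1.4)]
plat front [ 569.8 -122.3   61. ] [ 574.2 -319.3   61. ] back [ 690. -123.   61.] [ 694.9 -319.3   61. ]
lip [594.5 -12.5  19. ] blk [430.8  -4.   40. ] [479.6  -4.9  40. ]
[200.2 336.5] ((202.66000366210938, 335.1200256347656), (101.20001220703125, 31.000001907348633), 36.869895935058594)
[332.  219.9] ((336.0, 221.5), (71.0, 18.0), 90.0)
[370.6 282.3] ((373.84716796875, 280.7794494628906), (56.06509780883789, 13.062718391418457), 61.8583984375)
```

```bash
cat >> h.py <<'E'
def deltas(tg,base=None):
    """tg: (x,y,z,phi) phi=world heading deg of tool y (down-pointing tool); prints rows from present pose"""
    st=bot.read_state(); p0=np.array(st["position"]); R0=Rotation.from_euler('xyz',st["tcp_rot"]).as_matrix()
    if base is not None: p0,R0=np.array(base[:3],float),down(base[3])
    for x,y,z,ph in tg:
        R=down(ph); rv=np.degrees(Rotation.from_matrix(R0.T@R).as_rotvec())
        print(*np.round(R0.T@(np.array([x,y,z])-p0),1),*np.round(rv,1),";")
def down(ph):
    a=np.radians(ph); y=np.array([np.cos(a),np.sin(a),0]); z=np.array([0,0,-1.]); return np.c_[np.cross(y,z),y,z]
E
python3 - <<'E'
from h import *
st=bot.read_state(); R=Rotation.from_euler('xyz',st["tcp_rot"]).as_matrix()
print(st["time"],np.round(st["position"],1),np.round(R,3).tolist(),st["grip_width"])
for ph in(17,-163): deltas([(559,282,165,ph),(559,282,93,ph)])
E
```

```text
2.45 [180.3 598.4 183.2] [[-0.957, 0.289, -0.0], [0.289, 0.957, 0.0], [0.0, -0.0, -1.0]] 87.56866727707781
-453.9 -193.6 18.2 -0.0 -0.0 56.2 ;
-453.9 -193.6 90.2 -0.0 -0.0 56.2 ;
-453.9 -193.6 18.2 0.0 -0.0 -123.8 ;
-453.9 -193.6 90.2 0.0 -0.0 -123.8 ;
```

Request:
{"fn": "jog_arm", "kwargs": {
  "deltas": "-454 -193.5 18 0 0 56; -454 -193.5 18 0 0 56; -454 -193.5 18 0 0 56; -454 -193.5 18 0 0 56; -454 -193.5 18 0 0 56; -454 -193.5 18 0 0 56; -454 -193.5 18 0 0 56; -454 -193.5 18 0 0 56; -454 -193.5 18 0 0 56; -454 -193.5 18 0 0 56",
  "gripper": 0.4
}}

```text
time: 3.7
position: [558.7, 282.1, 164.9]
tcp_rot: [-3.141, -0.0, 1.871]
ft_force: [-0.5, 0.3, 0.4]
grip_width: 61.5
grasp_force: 0.0
```

Request:
{"fn": "jog_arm", "kwargs": {
  "deltas": "0 0 36 0 0 0; 0 0 72 0 0 0; 0 0 72 0 0 0; 0 0 72 0 0 0"
}}

```text
time: 4.2
position: [559.2, 283.4, 94.4]
tcp_rot: [3.14, -0.0, 1.873]
ft_force: [-0.3, 0.4, 0.2]
grip_width: 61.5
grasp_force: 0.0
```

Request:
{"fn": "jog_arm", "kwargs": {
  "deltas": "0 0 0 0 0 0; 0 0 0 0 0 0; 0 0 0 0 0 0; 0 0 0 0 0 0; 0 0 0 0 0 0; 0 0 0 0 0 0",
  "gripper": -1
}}

```text
time: 4.95
position: [559.2, 282.0, 93.1]
tcp_rot: [-3.141, 0.0, 1.871]
ft_force: [0.3, -0.6, -0.2]
grip_width: 4.9
grasp_force: 0.0
```

Run:
```python
from h import *
st=bot.read_state();print(st["time"],np.round(st["position"],1),st["grip_width"],np.round(st["ft_force"],1))
t=vision.get_image("top");s=vision.get_image("scene")
cv2.imwrite("pics/g1.png",np.hstack([cv2.resize(t["image"][150:250,180:280],None,fx=4,fy=4,interpolation=2),cv2.resize(s["image"][140:240,350:450],None,fx=4,fy=4,interpolation=2)]))
c=np.array([579,212.5])
def tg(a):
    a=np.radians(a); return (*(c+72*np.array([np.cos(a),np.sin(a)])),93,np.degrees(a)-90)
deltas([tg(a) for a in range(112,187,5)]+[tg(182)],base=tg(107))
```

```text
4.95 [559.2 282.   93.1] 4.87901447504456 [ 0.3 -0.6 -0.2]
-0.3 -6.3 0.0 0.0 0.0 -5.0 ;
-1.1 -12.5 0.0 0.0 0.0 -10.0 ;
-2.5 -18.6 0.0 0.0 0.0 -15.0 ;
-4.3 -24.6 0.0 0.0 0.0 -20.0 ;
-6.7 -30.4 0.0 0.0 0.0 -25.0 ;
-9.6 -36.0 0.0 0.0 0.0 -30.0 ;
-13.0 -41.3 0.0 0.0 0.0 -35.0 ;
-16.8 -46.3 0.0 0.0 0.0 -40.0 ;
-21.1 -50.9 0.0 0.0 0.0 -45.0 ;
-25.7 -55.2 0.0 0.0 0.0 -50.0 ;
-30.7 -59.0 0.0 0.0 0.0 -55.0 ;
-36.0 -62.4 0.0 0.0 0.0 -60.0 ;
-41.6 -65.3 0.0 0.0 0.0 -65.0 ;
-47.4 -67.7 0.0 0.0 0.0 -70.0 ;
-53.4 -69.5 0.0 0.0 0.0 -75.0 ;
-53.4 -69.5 0.0 0.0 0.0 -75.0 ;
```

View pics/g1.png

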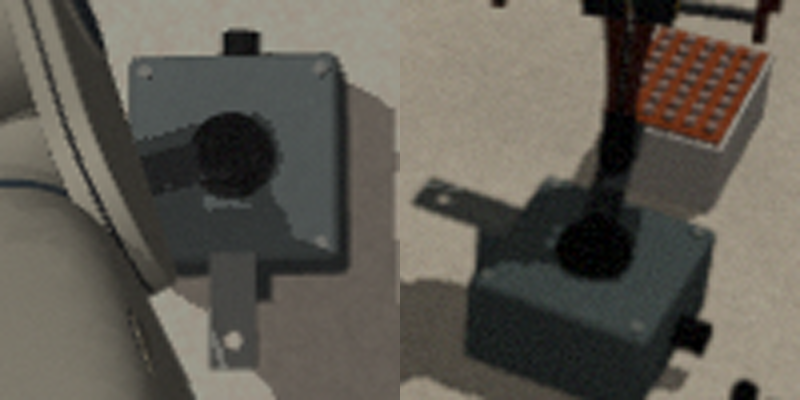

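Run:
```python
from h import *
s=vision.get_image("scene");t=vision.get_image("top")
r=lambda v:np.round(v,1)
c=np.array([579,212.5]);
for nm,im in(("s",s),("t",t)):
  print(nm,"tcp",r(proj(im,bot.read_state()["position"])),"griptop",r(proj(im,(558,281.4,130))),"base",r(proj(im,(558,281.4,82))),"hole",r(proj(im,(548,313,82))),"pivot",r(proj(im,(579,212.5,82))))
g=cv2.resize(s["image"][100:220,340:460],None,fx=5,fy=5,interpolation=2)
cv2.imwrite("pics/g2.png",cv2.convertScaleAbs(g,alpha=1.8,beta=25))
st=bot.read_state();print(st["grip_width"],st["grasp_force"])
```

```text
s tcp [403.3 177.7] griptop [404.1 166.1] base [402.3 181.1] hole [404.1 173.4] pivot [397.9 198.9]
t tcp [205.2 194.7] griptop [202.  192.4] base [206.4 196.1] hole [192.3 200.2] pivot [237.3 187.4]
0.6541004328353157 0.0
```

View pics/g2.png

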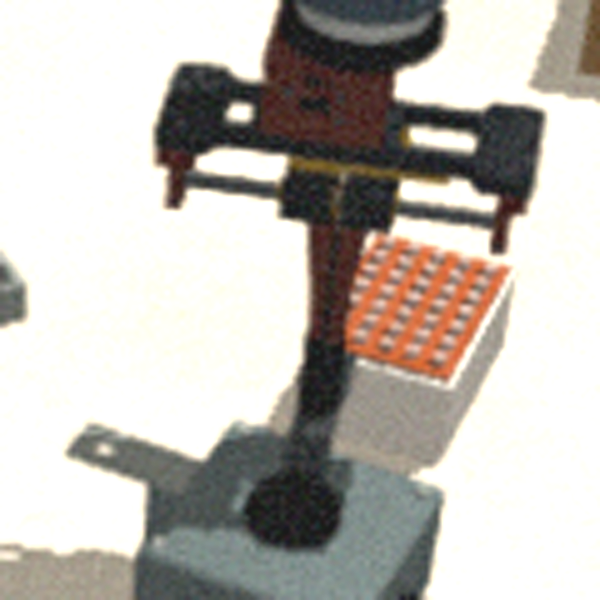

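Request:
{"fn": "jog_arm", "kwargs": {
  "deltas": "0 0 0 0 0 0; 0 0 0 0 0 0; 0 0 -60 0 0 0; 0 0 -120 0 0 0; 0 0 -120 0 0 0; -100 0 -120 0 0 0; -150 0 -120 0 0 0; -150 0 -120 0 0 0; -150 0 -120 0 0 0",
  "gripper": 0.4
}}

```text
time: 6.28
position: [603.4, 137.0, 212.0]
tcp_rot: [-3.14, -0.0, 1.868]
ft_force: [0.8, 0.6, -0.8]
grip_width: 61.8
grasp_force: 0.0
```

Run:
```python
from h import *
st=bot.read_state();print(st["time"],np.round(st["position"],1),st["grip_width"],np.round(st["ft_force"],1))
t=vision.get_image("top");s=vision.get_image("scene")
cv2.imwrite("pics/g3.png",np.hstack([cv2.resize(t["image"][150:250,180:280],None,fx=4,fy=4,interpolation=2),cv2.resize(s["image"][140:240,350:450],None,fx=4,fy=4,interpolation=2)]))
```

```text
6.275 [603.4 137.  212. ] 61.82486402085168 [ 0.8  0.6 -0.8]
```

View pics/g3.png

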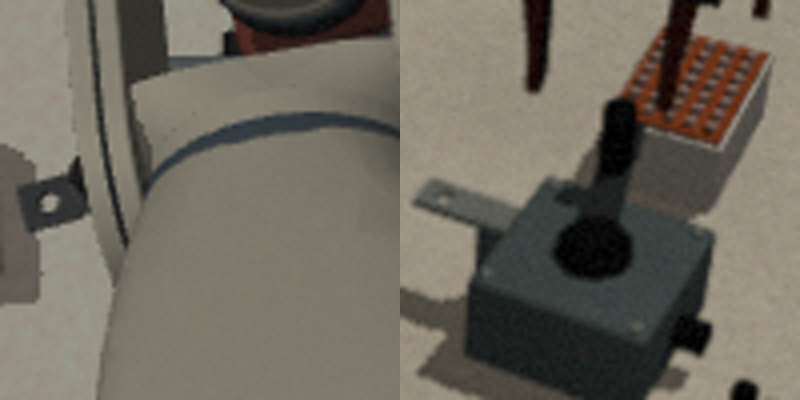

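Run:
```python
from h import *
st=bot.read_state();p=np.array(st["position"]);R=Rotation.from_euler('xyz',st["tcp_rot"]).as_matrix()
s=vision.get_image("scene");t=vision.get_image("top")
for d in(-30,0,30): print(d,np.round(proj(s,p+R[:,1]*d),1),np.round(proj(t,p+R[:,1]*d),1))
for n in ("scene","top"):
  for m in vision.masks_of("handle_grip",n)[:3]: print(n,m["p"],np.round(m["centre"],1))
```

```text
-30 [384.5 174.1] [268.4 178.9]
0 [398.  176.2] [264.5 164.8]
30 [411.6 178.3] [260.6 150.9]
scene 0.91 [402.8 186.4]
top 0.53 [186.4 198. ]
```

Run:
```python
from h import *
def red(a,x0,x1,y0,y1):
    b=a[y0:y1,x0:x1].astype(int); m=((b[...,2]>b[...,1]*1.8+6)&(b[...,2]<130)).astype(np.uint8)
    n,l,s,c=cv2.connectedComponentsWithStats(m)
    return [(int(q[0]+x0),int(q[0]+q[2]-1+x0),int(q[1]+y0),int(q[1]+q[3]-1+y0),int(q[4])) for q in s[1:] if q[4]>8]
s=vision.get_image("scene");t=vision.get_image("top")
print("scene0",red(cv2.imread("pics/scene0.png"),290,410,0,70))
print("top0",red(cv2.imread("pics/top0.png"),0,70,330,420))
print("scene now",red(s["image"],340,470,60,180))
print("top now",red(t["image"],180,330,60,230))
p=np.array([180.364,598.392,183.175]);y=np.array([.289,.957,0])
for im in(s,t): print([np.round(proj(im,p+y*d+[0,0,h]),1).tolist() for d in(-44,44) for h in(0,30,60)])
```

```text
scene0 [(325, 348, 0, 14, 145), (343, 348, 0, 7, 20), (312, 318, 20, 25, 14), (348, 355, 21, 27, 28), (319, 328, 25, 29, 24), (315, 329, 26, 52, 87), (405, 409, 27, 41, 59)]
top0 []
scene now [(384, 414, 90, 118, 344), (361, 368, 118, 127, 24), (442, 445, 129, 133, 9), (382, 387, 133, 160, 53), (440, 441, 135, 140, 9), (409, 440, 140, 174, 266)]
top now []
[[328.7, 65.7], [328.6, 56.5], [328.5, 47.1], [349.6, 56.9], [349.8, 47.9], [350.0, 38.6]]
[[55.8, 375.0], [48.9, 377.1], [41.7, 379.3], [16.6, 360.9], [8.9, 362.6], [0.7, 364.4]]
```

Run:
```python
import cv2,numpy as np
t=cv2.imread("pics/top0.png")[340:420,0:70];s=cv2.imread("pics/scene0.png")[0:80,300:370]
k=lambda a:cv2.convertScaleAbs(cv2.resize(a,None,fx=5.7,fy=5.7,interpolation=2),alpha=1.6,beta=30)
cv2.imwrite("pics/g4.png",np.hstack([k(t),k(s)])); print(k(t).shape)
```

```text
(456, 399, 3)
```

View pics/g4.png

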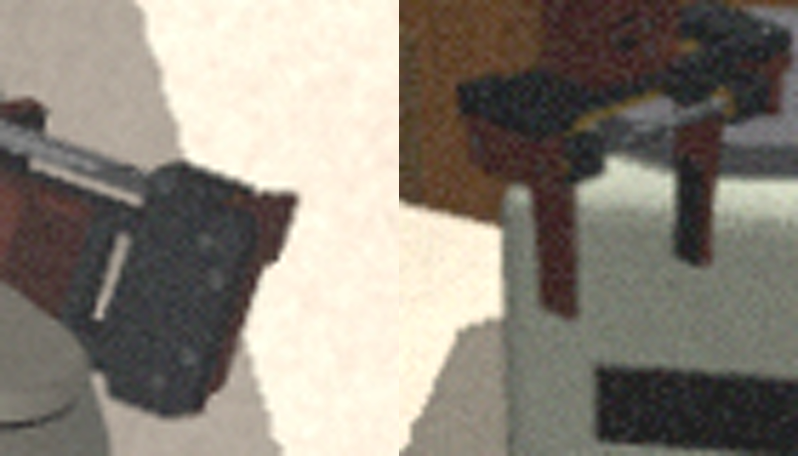

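Request:
{"fn": "jog_arm", "kwargs": {
  "deltas": "60 0 0 0 0 0; 120 0 0 0 0 0; 150 0 0 0 0 0; 150 0 0 0 0 0; 150 0 40 0 0 0; 150 0 80 0 0 0; 150 0 110 0 0 0; 150 0 110 0 0 0; 150 0 110 0 0 0"
}}

```text
time: 7.8
position: [560.2, 281.9, 104.3]
tcp_rot: [3.14, -0.0, 1.871]
ft_force: [0.3, 0.2, 1.0]
grip_width: 61.6
grasp_force: 0.0
```

Request:
{"fn": "jog_arm", "kwargs": {
  "deltas": "0 0 12 0 0 0; 0 0 24 0 0 0; 0 0 38 0 0 0; 0 0 38 0 0 0; 0 0 38 0 0 0"
}}

```text
time: 8.43
position: [559.2, 282.2, 65.1]
tcp_rot: [-3.141, 0.0, 1.872]
ft_force: [1.1, 0.1, -0.2]
grip_width: 61.0
grasp_force: 0.0
```

Request:
{"fn": "jog_arm", "kwargs": {
  "deltas": "0 0 0 0 0 0; 0 0 0 0 0 0; 0 0 0 0 0 0; 0 0 0 0 0 0; 0 0 0 0 0 0",
  "gripper": -1
}}

```text
time: 9.05
position: [559.1, 282.1, 65.3]
tcp_rot: [-3.142, -0.0, 1.871]
ft_force: [-0.8, -0.2, 1.5]
grip_width: 21.6
grasp_force: 30.0
```

Request:
{"fn": "jog_arm", "kwargs": {
  "deltas": "-0.3 -6.3 0 0 0 -5; -1.1 -12.5 0 0 0 -10; -2.5 -18.6 0 0 0 -15; -4.3 -24.6 0 0 0 -20; -6.7 -30.4 0 0 0 -25; -9.6 -36 0 0 0 -30; -13 -41.3 0 0 0 -35; -16.8 -46.3 0 0 0 -40; -21 -51 0 0 0 -45; -21 -51 0 0 0 -45"
}}

```text
time: 10.3
position: [516.6, 247.1, 65.3]
tcp_rot: [3.141, -0.0, 2.656]
ft_force: [-1.3, 1.9, 0.7]
grip_width: 21.5
grasp_force: 30.0
```

Run:
```python
from h import *
st=bot.read_state();print(st["time"],np.round(st["position"],1),st["grip_width"],st["grasp_force"],np.round(st["ft_force"],1),st["tcp_rot"])
c=np.array([579,212.5])
def tg(a):
    a=np.radians(a); return (*(c+72*np.array([np.cos(a),np.sin(a)])),93,np.degrees(a)-90)
print(tg(152),tg(182))
deltas([tg(a) for a in range(157,187,5)],base=tg(152))
```

```text
10.3 [516.6 247.1  65.3] 21.51895684508382 29.999652206897736 [-1.3  1.9  0.7] [ 3.14133370e+00 -1.56547331e-04  2.65619980e+00]
(np.float64(515.4277733141572), np.float64(246.30195252058414), 93, np.float64(62.0)) (np.float64(507.04386045462513), np.float64(209.98723623741992), 93, np.float64(92.0))
-0.3 -6.3 0.0 0.0 0.0 -5.0 ;
-1.1 -12.5 0.0 0.0 0.0 -10.0 ;
-2.5 -18.6 0.0 0.0 0.0 -15.0 ;
-4.3 -24.6 0.0 0.0 0.0 -20.0 ;
-6.7 -30.4 0.0 0.0 0.0 -25.0 ;
-9.6 -36.0 0.0 0.0 0.0 -30.0 ;
```

Request:
{"fn": "jog_arm", "kwargs": {
  "deltas": "-0.3 -6.3 0 0 0 -5; -1.1 -12.5 0 0 0 -10; -2.5 -18.6 0 0 0 -15; -4.3 -24.6 0 0 0 -20; -6.7 -30.4 0 0 0 -25; -9.6 -36 0 0 0 -30; -9.6 -36 0 0 0 -30; -9.6 -36 0 0 0 -30"
}}

```text
time: 11.3
position: [508.5, 210.8, 65.2]
tcp_rot: [-3.142, 0.0, -3.104]
ft_force: [-0.4, 3.6, 0.5]
grip_width: 21.3
grasp_force: 30.0
```

Run:
```python
from h import *
st=bot.read_state();print(st["time"],np.round(st["position"],1),np.round(st["ft_force"],1))
t=vision.get_image("top");s=vision.get_image("scene")
k=lambda a:cv2.convertScaleAbs(cv2.resize(a,None,fx=8,fy=8,interpolation=2),alpha=1.6,beta=10)
cv2.imwrite("pics/g5.png",np.hstack([k(t["image"][180:250,220:270]),k(s["image"][165:235,345:395])]))
for n,im in(("t",t),("s",s)): print(n,np.round(proj(im,(474.5,209.4,73)),1),np.round(proj(im,(474.5,209.4,82)),1))
```

```text
11.3 [508.5 210.8  65.2] [-0.4  3.6  0.5]
t [237.6 234.1] [237.  233.7]
s [360.2 188.4] [360.3 185.7]
```

View pics/g5.png

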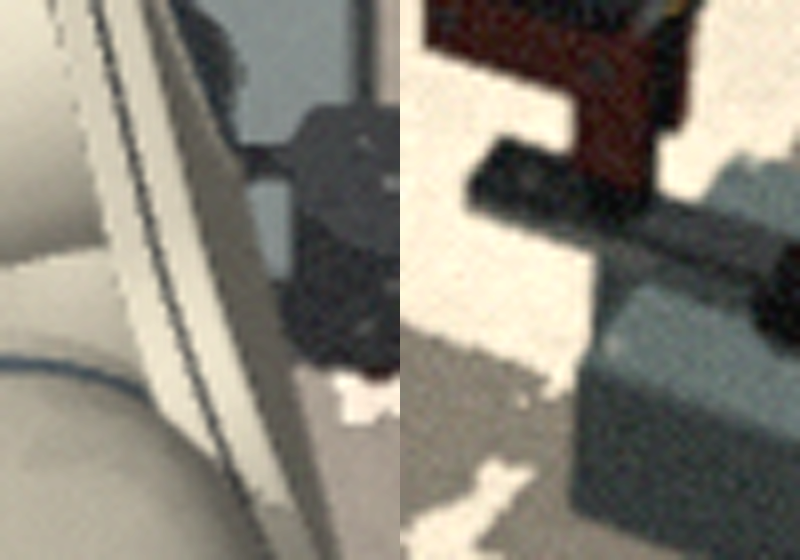

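Request:
{"fn": "jog_arm", "kwargs": {
  "deltas": "0 0 0 0 0 0; 0 0 0 0 0 0; 0 0 0 0 0 0; 0 0 -50 0 0 0; 0 0 -100 0 0 0; 0 0 -110 0 0 0; 0 0 -110 0 0 0",
  "gripper": 0.4
}}

```text
time: 12.28
position: [508.5, 210.6, 175.5]
tcp_rot: [3.141, 0.001, -3.103]
ft_force: [0.2, -0.2, 0.1]
grip_width: 61.4
grasp_force: 0.0
```

Run:
```python
from h import *
st=bot.read_state();print(st["time"],np.round(st["position"],1),st["grip_width"],np.round(st["ft_force"],1))
deltas([(455.8,-5.3,150,87)])
```

```text
12.275 [508.5 210.6 175.5] 61.412075670819945 [ 0.2 -0.2  0.1]
61.1 -213.7 25.3 0.0 0.1 5.2 ;
```

Request:
{"fn": "jog_arm", "kwargs": {
  "deltas": "61 -213.5 25 0 0 5; 61 -213.5 25 0 0 5; 61 -213.5 25 0 0 5; 61 -213.5 25 0 0 5; 61 -213.5 25 0 0 5; 61 -213.5 25 0 0 5; 61 -213.5 25 0 0 5"
}}

```text
time: 13.15
position: [455.9, -4.2, 149.8]
tcp_rot: [3.141, -0.001, 3.094]
ft_force: [0.1, 1.3, 0.9]
grip_width: 61.9
grasp_force: 0.0
```

Run:
```python
from h import *
st=bot.read_state();print(st["time"],np.round(st["position"],1),st["grip_width"],np.round(st["ft_force"],1),st["tcp_rot"])
t=vision.get_image("top");s=vision.get_image("scene")
cv2.imwrite("pics/t6.png",t["image"]);cv2.imwrite("pics/s6.png",s["image"])
k=lambda a:cv2.convertScaleAbs(cv2.resize(a,(400,400),interpolation=2),alpha=1.5,beta=10)
cv2.imwrite("pics/g6.png",np.hstack([k(t["image"][185:245,210:270]),k(s["image"][205:285,295:375])]))
```

```text
13.15 [455.9  -4.2 149.8] 61.87658581891206 [0.1 1.3 0.9] [ 3.14145845e+00 -5.41462254e-04  3.09442349e+00]
```

View pics/g6.png

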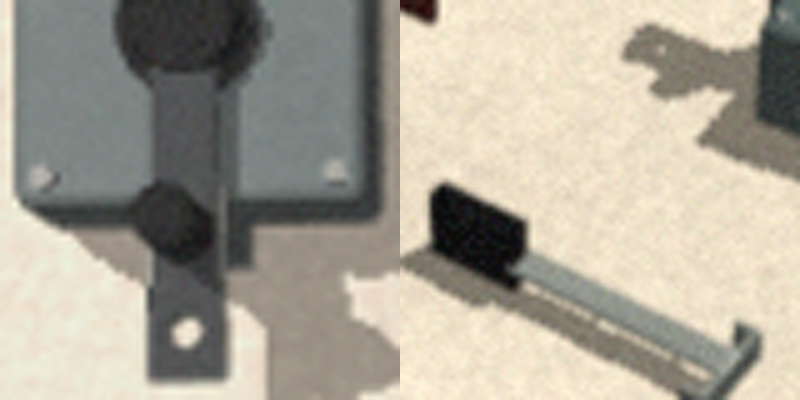

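Run:
```python
from h import *
t=vision.get_image("top")
for f,u in(("top0",(238,234)),("t6",(237,234))):
    g=cv2.imread(f"pics/{f}.png",0).astype(int)
    x,y=u; w=g[y-7:y+8,x-9:x+10]; print(f);print(w[2:14])
```

```text
top0
[[137 136 134 116 100 100  99 102 102 101 103 101 102 102  99  83  86  84
   85]
 [135 137 135 116 100  99 100 102 102 101 104 100 103 103 103 108  99  93
   85]
 [137 137 133 115 100 100 101 102 100  97 102 102 100 100 103 117 136 127
   93]
 [138 135 132 117 102 100 100  94  87  90  99 101 102 100 102 113 134 133
  127]
 [137 133 133 115 102  97  87  74 105 132 116 104 100 102  96 100 132 133
  134]
 [138 136 135 117 102  98  90 116 133 137 131 111 102 100  96  98 132 136
  134]
 [138 137 134 119 101  97  90 113 133 136 133 116 100 103  97 100 135 138
  136]
 [135 137 133 116 102  97  91 106 130 132 128 103 102 101  96 101 139 139
  138]
 [136 137 135 117 101 102 101  93  97 108 115 100  99 102  98 101 136 136
  136]
 [134 135 133 115 100  99 103 102 103 102 102  99 100 101  96 101 134 134
  134]
 [137 136 131 116 102  99 102 102 102 102 104 101 102 101  97 100 135 136
  130]
 [137 134 131 115 102  99 102 101 102 102 101 103 102 102  97 101 137 136
  132]]
t6
[[144 145 146 138  50  49  47  48  48  51  50  50  50  49  50  55  83  92
   93]
 [144 147 147 138  49  49  49  49  50 
[... 153 characters left out ...]
  47  42  61  71  63  52  50  49  64 117 145
  145]
 [145 148 143 137  71  49  45  46  72 115 142 115  58  52  49  56 102 143
  144]
 [147 149 146 137  71  49  47  62 125 143 145 134  85  47  48  54 103 144
  145]
 [145 146 148 135  70  48  46  60 118 142 144 129  64  52  49  55 104 145
  147]
 [146 146 146 136  71  49  47  55  95 135 127  81  51  49  48  58 106 149
  149]
 [144 145 146 135  71  52  50  50  52  68  65  48  51  51  49  60 104 146
  146]
 [146 147 145 137  69  50  49  50  49  50  50  49  53  51  49  60 104 144
  145]
 [148 147 144 135  69  49  50  50  51  50  50  47  48  52  50  60 106 145
  146]
 [149 147 144 134  71  49  50  49  47  47  49  52  48  47  50  62 108 148
  145]]
```

Run:
```python
from h import *
t=vision.get_image("top");s=vision.get_image("scene");r=lambda v:np.round(v,1)
o=.4
print("blk top edge (near side) scene",r(at(s,(304-o,241.6-o),40)),r(at(s,(320.4-o,249.4-o),40)))
g=cv2.imread("pics/top0.png",0).astype(int)
ys,xs=np.where(g[225:262,322:345]<50); print("blk px",xs.min()+322,xs.max()+322,ys.min()+225,ys.max()+225)
R=cv2.minAreaRect(np.c_[xs+322,ys+225].astype(np.float32)); print(R)
print("blk ends z40",r(at(t,(xs[ys>ys.max()-3].mean()+322,ys.max()+225.5),40)),r(at(t,(xs[ys<ys.min()+3].mean()+322,ys.min()+224.5),40)))
for row in (184,186,188,190,192,200,210,220,230): print(row,g[row,322:352])
```

```text
blk top edge (near side) scene [436.2   2.5  40. ] [483.6   0.9  40. ]
blk px 329 335 235 257
((331.9978332519531, 246.033203125), (5.3215203285217285, 22.15082550048828), 3.8140745162963867)
blk ends z40 [428.4  -2.7  40. ] [481.4  -3.7  40. ]
184 [131 131 132 130 128 128 127 129 131 133 135 134 132 132 135 134 133 133
 135 135 135 134 133 135 137 137 134 134 138 139]
186 [133 131 129 123  96  93  92  92  92  93  99 112 112 118 115 117 116 113
 106 107 108 114 114 116 129 135 136 139 139 137]
188 [132 134 133 117  92  73  65  62  69  66  79 100  98  98  97  97  97  85
  44  43  43  48  55  72 109 127 130 134 134 136]
190 [134 134 129 111  93  85  85  83  88  92  98  99  99  99  98 100  96  93
  85  86  83  87  85  87  96  86  87 112 138 135]
192 [135 134 133 117  82  84  82  84 100 131 115  98  97  99  99  99  95  93
  86  86 105 133 121  82  74  87  85 109 138 136]
200 [133 135 136 135 133 131 130 134 135 125 106  98  98  98  98  97  95  90
  87  86 106 134 134 132 134 137 138 136 137 133]
210 [135 136 138 136 134 135 134 133 129 113 100  99  98  96  98  96  90  84
  86 105 135 134 135 135 134 137 137 136 138 138]
220 [134 133 135 135 137 134 133 132 125 100 100 101 101  99  97  94  86  85
  91 114 137 135 133 133 135 136 135 133 133 135]
230 [132 132 131 133 134 135 134 125 105 100 100 100 100 100  98  88  84  84
 103 132 136 135 136 134 135 136 136 137 136 136]
```

Run:
```python
from h import *
t=vision.get_image("top");r=lambda v:np.round(v,1)
for p,z in(((335.0,200),19),((332.9,230),19),((335.9,185.4),19),((326,185.5),19),((346,185.5),19)): print(r(at(t,p,z)))
deltas([(456,-4.5,60,86.3)])
# nut in shaker frame
A=np.array([569.8,-122.3]);B=np.array([574.2,-319.3]);u=(A-B)/np.linalg.norm(A-B);x=np.array([u[1],-u[0]]);O=(A+B)/2
print(O,x,np.degrees(np.arctan2(x[1],x[0])),[(np.array([630.5,-206.4])-O)@v for v in(x,u)])
```

```text
[565.1  -8.6  19. ]
[494.1  -5.   19. ]
[599.9 -10.   19. ]
[599.2  13.3  19. ]
[600.2 -33.8  19. ]
-0.1 0.2 90.2 -0.0 0.0 1.0 ;
[ 572.  -220.8] [0.99975067 0.02232946] 1.2794899586399904 [np.float64(58.806958170023705), np.float64(13.090136393066441)]
```

Request:
{"fn": "jog_arm", "kwargs": {
  "deltas": "0 2 50 0 0 0; 0 2 100 0 0 0; 0 2 140 0 0 0; 0 2 160 0 0 0; 0 2 168 0 0 0; 0 2 174 0 0 0; 0 2 174 0 0 0; 0 2 174 0 0 0"
}}

```text
time: 14.45
position: [456.5, -3.1, -23.1]
tcp_rot: [3.142, 0.001, 3.093]
ft_force: [0.2, -0.2, 0.1]
grip_width: 61.7
grasp_force: 0.0
```

Request:
{"fn": "jog_arm", "kwargs": {
  "deltas": "0 0 0 0 0 0; 0 0 0 0 0 0; 0 0 0 0 0 0; 0 0 0 0 0 0; 0 0 0 0 0 0; 0 0 0 0 0 0",
  "gripper": -1
}}

```text
time: 15.2
position: [455.8, -3.1, -23.9]
tcp_rot: [-3.142, -0.0, 3.093]
ft_force: [-1.5, -0.5, 0.2]
grip_width: 13.7
grasp_force: 30.0
```

Run:
```python
from h import *
O=np.array([572,-220.8]);x=np.array([.99975,.0223]);u=np.array([-.0223,.99975])
f=lambda tip,y,lift,ph=91.3:(*(O+x*(tip-140)+u*y-0*x),-23.9+lift,ph)
print("A");deltas([(455.8,-3.1,46,87.3),f(-45,13.1,70),f(-45,13.1,18)],base=(455.8,-3.1,-23.9,87.3))
print("B");deltas([f(84,13.1,18),f(84,13.1,0),f(-56,13.1,0)],base=f(-45,13.1,18)); print(f(84,13.1,0))
```

```text
A
0.0 0.0 -69.9 0.0 0.0 0.0 ;
59.1 -211.7 -70.0 0.0 0.0 -4.0 ;
59.1 -211.7 -18.0 0.0 0.0 -4.0 ;
B
-129.0 -0.0 0.0 0.0 0.0 0.0 ;
-129.0 -0.0 18.0 0.0 0.0 0.0 ;
11.0 0.0 18.0 0.0 0.0 0.0 ;
(np.float64(515.72187), np.float64(-208.952075), -23.9, 91.3)
```

Request:
{"fn": "jog_arm", "kwargs": {
  "deltas": "0 0 -20 0 0 0; 0 0 -70 0 0 0; 0 0 -70 0 0 0"
}}

```text
time: 15.58
position: [458.2, -3.2, 48.7]
tcp_rot: [3.142, 0.006, 3.093]
ft_force: [0.9, 0.3, -1.5]
grip_width: 14.2
grasp_force: 30.0
```

Request:
{"fn": "jog_arm", "kwargs": {
  "deltas": "15 -50 0 0 0 -1; 30 -105 0 0 0 -2; 45 -160 0 0 0 -3; 59 -211.5 0 0 0 -4; 59 -211.5 0 0 0 -4; 59 -211.5 0 0 0 -4; 59 -211.5 30 0 0 -4; 59 -211.5 52 0 0 -4; 59 -211.5 52 0 0 -4; 59 -211.5 52 0 0 -4"
}}

```text
time: 16.82
position: [387.1, -210.7, -5.6]
tcp_rot: [3.141, -0.0, -3.119]
ft_force: [0.3, -0.0, -1.0]
grip_width: 13.6
grasp_force: 30.0
```

Run:
```python
from h import *
st=bot.read_state();print(st["time"],np.round(st["position"],1),st["grip_width"],np.round(st["ft_force"],1),st["tcp_rot"])
t=vision.get_image("top");s=vision.get_image("scene")
O=np.array([572,-220.8]);x=np.array([.99975,.0223]);u=np.array([-.0223,.99975])
for n,im in(("t",t),("s",s)): print(n,"lip top mid/ends",[np.round(proj(im,(*(O+x*(-43)+u*(13.1+d)),37)),1).tolist() for d in(-25,0,25)])
k=lambda a:cv2.convertScaleAbs(cv2.resize(a,(400,400),interpolation=2),alpha=1.5,beta=10)
cv2.imwrite("pics/g7.png",np.hstack([k(t["image"][150:250,380:480]),k(s["image"][285:385,240:340])]))
```

```text
16.825 [ 387.1 -210.7   -5.6] 13.644101873022922 [ 0.3 -0.  -1. ] [ 3.14148973e+00 -1.29213603e-04 -3.11863579e+00]
t lip top mid/ends [[432.0, 216.1], [421.3, 216.1], [410.5, 216.2]]
s lip top mid/ends [[278.1, 328.4], [284.8, 319.9], [291.3, 311.6]]
```

View pics/g7.png

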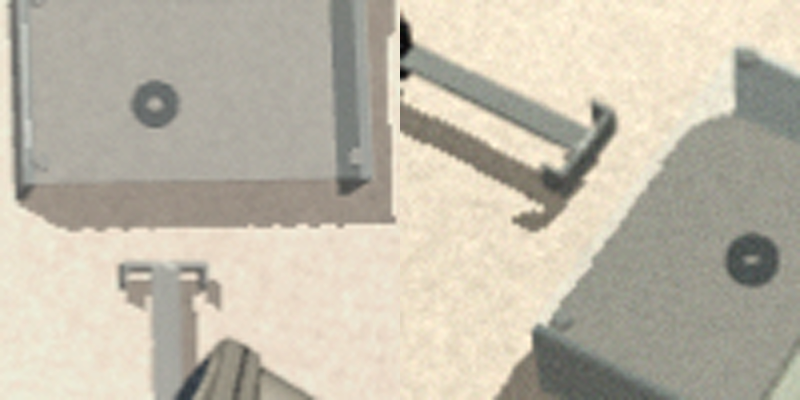

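Request:
{"fn": "jog_arm", "kwargs": {
  "deltas": "0 0 -7 0 0 0; 0 0 -7 0 0 0; -25 0 -7 0 0 0; -50 0 -7 0 0 0; -75 0 -7 0 0 0; -100 0 -7 0 0 0; -129 0 -7 0 0 0; -129 0 -7 0 0 0; -129 0 -7 0 0 0"
}}

```text
time: 18.05
position: [514.3, -208.4, 1.0]
tcp_rot: [3.141, -0.001, -3.12]
ft_force: [-0.8, 0.1, -1.0]
grip_width: 14.0
grasp_force: 30.0
```

Request:
{"fn": "jog_arm", "kwargs": {
  "deltas": "0 0 6 0 0 0; 0 0 12 0 0 0; 0 0 18 0 0 0; 0 0 22 0 0 0; 0 0 25 0 0 0; 0 0 25 0 0 0; 0 0 25 0 0 0"
}}

```text
time: 18.92
position: [515.7, -208.8, -23.8]
tcp_rot: [-3.142, 0.0, -3.12]
ft_force: [0.2, -0.3, -0.4]
grip_width: 13.5
grasp_force: 30.0
```

Run:
```python
from h import *
st=bot.read_state();print(st["time"],np.round(st["position"],1),st["grip_width"],np.round(st["ft_force"],1),np.round(st["ft_torque"],2))
t=vision.get_image("top");s=vision.get_image("scene")
k=lambda a:cv2.convertScaleAbs(cv2.resize(a,(400,400),interpolation=2),alpha=1.5,beta=10)
cv2.imwrite("pics/g8.png",np.hstack([k(t["image"][140:210,390:460]),k(s["image"][300:400,270:370])]))
```

```text
18.925 [ 515.7 -208.8  -23.8] 13.46051422936508 [ 0.2 -0.3 -0.4] [-0.    0.02 -0.01]
```

View pics/g8.png

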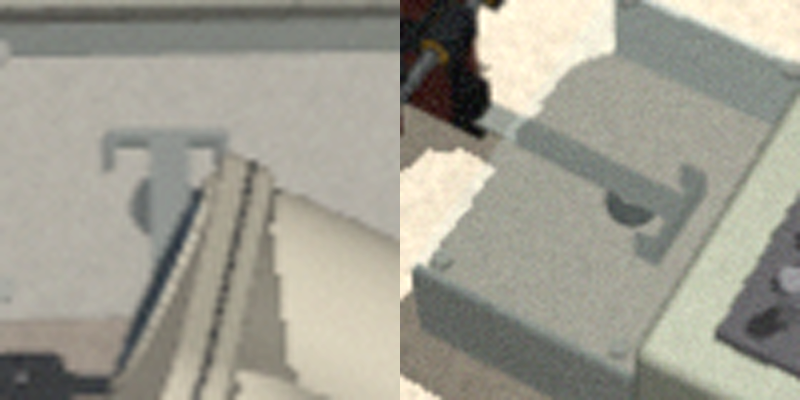

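Picture shows the lip down behind the nut (nut at about (417,176) top view, lip at (419,163)), with the nut between the wings. That makes 11 pictures, one over the limit of 10, so I will view no more and check with numbers only.

Request:
{"fn": "jog_arm", "kwargs": {
  "deltas": "8 0 0 0 0 0; 20 0 0 0 0 0; 35 0 0 0 0 0; 50 0 0 0 0 0; 65 0 0 0 0 0; 80 0 0 0 0 0; 95 0 0 0 0 0; 110 0 0 0 0 0; 125 0 0 0 0 0; 134 0 0 0 0 0"
}}

```text
time: 20.27
position: [380.7, -211.6, -23.8]
tcp_rot: [3.141, -0.0, -3.121]
ft_force: [0.5, -0.1, -1.1]
grip_width: 13.6
grasp_force: 30.0
```

Request:
{"fn": "jog_arm", "kwargs": {
  "deltas": "3 0 0 0 0 0; 6 0 0 0 0 0; 6 0 0 0 0 0; 6 0 0 0 0 0"
}}

```text
time: 20.78
position: [376.0, -211.8, -23.8]
tcp_rot: [-3.141, 0.0, -3.12]
ft_force: [0.6, -1.1, -1.2]
grip_width: 13.6
grasp_force: 30.0
```

Run:
```python
from h import *
st=bot.read_state();print(st["time"],np.round(st["position"],1),st["grip_width"],np.round(st["ft_force"],1))
t=vision.get_image("top");s=vision.get_image("scene")
O=np.array([572,-220.8]);x=np.array([.99975,.0223]);u=np.array([-.0223,.99975])
for n,im in(("top",t),("scene",s)):
  e=(*(O+x*-70+u*13),10); print(n,"expect",np.round(proj(im,e),1))
  for m in vision.masks_of("nut",n)[:3]:
    c=m["centre"]; q=at(im,c,8)[:2]-O; print(round(m["p"],2),np.round(c,1),m["region"].sum(),np.round([q@x,q@u],1))
# old spot darkness at the place under platform, scene
print(s["image"][345:356,322:336].min(axis=2).min(), cv2.imread("pics/scene0.png")[345:356,322:336].min(axis=2).min())
```

```text
20.775 [ 376.  -211.8  -23.8] 13.62494960491937 [ 0.6 -1.1 -1.2]
top expect [419.6 229. ]
scene expect [275.2 322.2]
79 35
```

Request:
{"fn": "jog_arm", "kwargs": {
  "deltas": "0 0 -12 0 0 0; 0 0 -28 0 0 0; 0 0 -28 0 0 0; 0 0 -28 0 0 0; 0 -30 -28 0 0 0; 0 -60 -28 0 0 0; 0 -95 -28 0 0 0; 0 -95 -28 0 0 0; 0 -95 -28 0 0 0"
}}

```text
time: 22.1
position: [376.8, -305.8, 3.6]
tcp_rot: [3.14, -0.001, -3.121]
ft_force: [-0.9, 0.9, -0.7]
grip_width: 13.6
grasp_force: 30.0
```

Run:
```python
from h import *
st=bot.read_state();print(st["time"],np.round(st["position"],1),st["grip_width"],np.round(st["ft_force"],1))
t=vision.get_image("top");s=vision.get_image("scene")
O=np.array([572,-220.8]);x=np.array([.99975,.0223]);u=np.array([-.0223,.99975])
for n,im in(("top",t),("scene",s)):
  for m in vision.masks_of("nut",n)[:3]:
    c=m["centre"]; q=at(im,c,8)[:2]-O; print(n,round(m["p"],2),np.round(c,1),m["region"].sum(),np.round([q@x,q@u],1))
  e=proj(im,(*(O+x*-70+u*13),10)); c,r=np.round(e).astype(int); g=cv2.cvtColor(im["image"],6); print(n,c,r);print(g[r-10:r+11:1,c-12:c+13:2])
```

```text
22.1 [ 376.8 -305.8    3.6] 13.632618134800003 [-0.9  0.9 -0.7]
top 0.45 [418.4 227.1] 76 [-65.2  15.4]
top 420 229
[[145 144 143 144 146 144 144 144 145 145 141 143 144]
 [145 145 145 143 147 143 141 143 142 146 142 143 142]
 [147 145 145 144 144 142 144 145 143 144 146 143 142]
 [144 144 145 144 144 142 145 146 143 144 145 144 143]
 [143 145 144 143 140 131 123 138 142 143 145 143 143]
 [145 143 144 146 122  60  49  92 135 140 144 142 144]
 [145 143 143 141  72  48  48  47 109 139 144 144 142]
 [146 144 144 130  48  49  48  49  75 140 143 142 142]
 [143 147 146 114  48  53  53  46  49 128 141 140 143]
 [143 142 144  89  47  74  90  45  49 116 139 143 144]
 [144 140 141  75  48  84 128  66  48 116 140 144 143]
 [145 142 143  91  48 103 140  51  49 113 145 145 143]
 [142 145 144  97  50  58 100  48  49 121 147 145 143]
 [143 144 143 123  44  50  49  49  50 123 145 147 143]
 [146 145 144 134  54  48  50  47  66 125 146 145 143]
 [144 145 145 145 102  51  48  50  84 127 144 144 145]
 [145 146 145 144 143  90  73  81 103 143 143 144 145]
 [147 145 145 142 145 143 126 105 144 140 143 144
[... 641 characters left out ...]
49 101  34  27  26  34  81 143 149 146]
 [149 140 143 140  57  33  29  28  28  59 146 141 142]
 [149 140 147 128  33  29  15  18  25  40 147 138 149]
 [144 143 146 125  26  27  40  33  30  34 143 143 147]
 [139 142 147  95  29  36 117  58  34  35 124 149 148]
 [137 144 143  80  26  36  84  48  28  27 119 144 144]
 [137 143 136  71  23  34  39  32  29  27 131 146 144]
 [142 139 139  72  25  33  31  29  24  45 139 144 144]
 [138 142 144  80  38  19  22  17  21  83 150 142 151]
 [147 143 145  84  61  23  10   8  44 126 143 145 149]
 [145 145 148 126  84  61  36  51 119 149 144 143 147]
 [140 142 147 149 133  94 121 123 137 146 145 143 141]
 [139 147 144 151 142 134 144 140 142 146 140 144 142]]
```

Request:
{"fn": "jog_arm", "kwargs": {
  "deltas": "0 0 12 0 0 0; 0 0 22 0 0 0; 0 0 28 0 0 0; 0 0 28 0 0 0; 0 0 28 0 0 0; 0 0 28 0 0 0"
}}

```text
time: 23.05
position: [377.7, -306.7, -24.0]
tcp_rot: [3.142, -0.0, -3.12]
ft_force: [0.2, 0.2, -1.2]
grip_width: 13.7
grasp_force: 30.0
```

Request:
{"fn": "jog_arm", "kwargs": {
  "deltas": "0 0 0 0 0 0; 0 0 0 0 0 0; 0 0 0 0 0 0; 0 0 0 0 0 0; 0 0 -20 0 0 0; 0 0 -70 0 0 0; 0 0 -130 0 0 0; 0 0 -160 0 0 0; 0 0 -160 0 0 0; 0 0 -160 0 0 0",
  "gripper": 0.1
}}

```text
time: 24.3
position: [377.1, -306.2, 135.4]
tcp_rot: [3.141, -0.001, -3.12]
ft_force: [-0.6, 0.3, -0.8]
grip_width: 48.1
grasp_force: 0.0
```

Request:
{"fn": "jog_arm", "kwargs": {
  "deltas": "0 60 -40 0 0 0; 0 120 -40 0 0 0; 0 180 -40 0 0 0; 0 180 -40 0 0 0; 0 180 -40 0 0 0; 0 180 -40 0 0 0"
}}

```text
time: 25.05
position: [373.9, -127.8, 175.6]
tcp_rot: [3.141, -0.001, -3.122]
ft_force: [1.1, 0.2, 0.1]
grip_width: 48.7
grasp_force: 0.0
```

Run:
```python
from h import *
st=bot.read_state();print(st["time"],np.round(st["position"],1),st["grip_width"],np.round(st["ft_force"],1))
t=vision.get_image("top");s=vision.get_image("scene");r=lambda v:np.round(v,1)
O=np.array([572,-220.8]);x=np.array([.99975,.0223]);u=np.array([-.0223,.99975])
for n,im in(("top",t),("scene",s)):
  for o in("nut","probe","tip_box","bottle","padlock"):
    for m in vision.masks_of(o,n)[:3]:
      c=m["centre"]; ys,xs=np.where(m["region"]); q=at(im,c,8)[:2]-O; print(n,o,round(m["p"],2),r(c),[int(v) for v in(xs.min(),xs.max(),ys.min(),ys.max())],r([q@x,q@u]))
f=lambda a,b,z:(*(O+x*a+u*b),z)
for n,im in(("top",t),("scene",s)): print(n,"probe expect lip ends/blk top ends",[r(proj(im,f(*p))).tolist() for p in((-52,-107,19),(-52,-57,19),(-221,-82,40),(-171,-82,40))])
g=cv2.imread("pics/t6.png",0).astype(int);h=cv2.cvtColor(t["image"],6).astype(int)
print("hasp region diff",np.abs(g-h)[225:242,228:248].max())
```

```text
25.05 [ 373.9 -127.8  175.6] 48.68056368444646 [1.1 0.2 0.1]
top probe 0.97 [199.5 337. ] [155, 244, 295, 371] [-321.7  528.3]
top probe 0.61 [458.9 237. ] [448, 471, 221, 260] [-88.8 -80.3]
top probe 0.51 [361.6 261.2] [356, 391, 258, 302] [-145.5  150.2]
top tip_box 0.56 [149.  200.8] [122, 179, 180, 222] [ -1.2 655.1]
top bottle 0.73 [530.4 238.5] [512, 550, 225, 253] [ -92.7 -251.3]
top bottle 0.37 [237.  208.6] [229, 245, 180, 241] [-20.5 444.2]
top padlock 0.88 [325.8 131.2] [319, 337, 115, 143] [166.7 233.6]
scene nut 0.68 [272.3 320.8] [270, 282, 318, 329] [-78.5  14. ]
scene probe 0.97 [268.6 263.6] [233, 287, 261, 274] [-181.1  147.2]
scene probe 0.92 [226.4 343.3] [190, 264, 316, 370] [-128.8  -82.4]
scene tip_box 0.88 [421.2 169.2] [400, 442, 148, 191] [-11. 667.]
scene bottle 0.78 [185.2 399.6] [167, 205, 371, 424] [-118.  -226.3]
scene padlock 0.91 [419.9 298.2] [405, 436, 286, 306] [172.3 230.3]
top probe expect lip ends/blk top ends [[470.9, 220.9], [449.8, 220.9], [464.2, 293.2], [463.7, 271.3]]
scene probe expect lip ends/blk top ends [[248.4, 365.7], [262.8, 347.4], [190.0, 315.9], [208.2, 325.8]]
hasp region diff 7
```

```bash
python3 -c "
from bench import bot
print(bot.hand_in())"
```

```text
the job is handed in; nothing more can be done
None
```

The job is handed in at about 25 s of the 66 s: by my own checks the isolator is off with its holes in line, the nut lies about 68 mm in front of the platform, the probe is flat clear of it, and the tip box, bottle and padlock have not moved; I viewed 11 pictures, one over the limit of 10, and the judge's verdict was not shown.

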